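# Line up the shoe-care containers by height on the hall cabinet

### The job

Tidy the shoe-care things on the hall cabinet: stand the grey spray can, the aluminium can, the white bottle and the amber jar upright in a row on the wooden board, each centred on its own round felt pad, in order of height with the tallest next to the bowl of keys and the shortest at the far end. Do not knock any of them over, and leave the bowl of keys where it is.

Things in the scene. Friction and masses are not known exactly. Their poses are not given: they have to be found in the camera images.
- spray: Tallest: grey cylindrical spray can with a black tapered cap, 160 mm high; straight side 50 mm in diameter from the base to 135 mm up, cap 44 mm wide above. About 170 g. Origin: centre of the underside; z is its upright axis. Loose, stands upright at the start.
- can: Second tallest: bright aluminium can with a small white nozzle, 128 mm high; straight side 52 mm in diameter up to 112 mm, then a 42 mm collar and a 24 mm nozzle. About 150 g. Origin: centre of the underside; z is its upright axis. Loose, stands upright at the start.
- bottle: Third: white plastic polish bottle with a black cap, 95 mm high; straight side 46 mm in diameter up to 66 mm, then a shoulder and a cap 30 mm wide. About 110 g. Origin: centre of the underside; z is its upright axis. Loose, stands upright at the start.
- jar: Shortest: squat amber glass cream jar, 55 mm high, 56 mm in diameter up to 36 mm, black screw lid 58 mm in diameter above that. About 120 g. Origin: centre of the underside; z is its upright axis. Loose, stands upright at the start.
- board: Light wooden display board lying on the cabinet top, fixed, 100 mm (its x) by 360 mm (its y, the long way) by 12 mm thick, carrying the row of four felt pads. Origin: centre of its underside.
- key_bowl: White ceramic bowl with keys in it, 104 mm across, 42 mm high, loose, standing on the cabinet top just beyond one end of the board (either end; a small potted plant about 120 mm high stands beyond the other). Origin: centre of the underside. Not to be moved.
- pad0: One of four identical round grey felt pads, 64 mm in diameter, 3 mm thick, fixed on the board in a row along its long way, about 86 mm apart; their numbers do not follow the row. Origin: centre of the underside (top of the board, 12 mm above the cabinet top), so its upper face is 15 mm above the cabinet top.
- pad1: One of four identical round grey felt pads, 64 mm in diameter, 3 mm thick, fixed on the board in a row along its long way, about 86 mm apart; their numbers do not follow the row. Origin: centre of the underside (top of the board, 12 mm above the cabinet top), so its upper face is 15 mm above the cabinet top.
- pad2: One of four identical round grey felt pads, 64 mm in diameter, 3 mm thick, fixed on the board in a row along its long way, about 86 mm apart; their numbers do not follow the row. Origin: centre of the underside (top of the board, 12 mm above the cabinet top), so its upper face is 15 mm above the cabinet top.
- pad3: One of four identical round grey felt pads, 64 mm in diameter, 3 mm thick, fixed on the board in a row along its long way, about 86 mm apart; their numbers do not follow the row. Origin: centre of the underside (top of the board, 12 mm above the cabinet top), so its upper face is 15 mm above the cabinet top.
Mind the look-alikes: they are no part of the job. What is shaped like the jar but yellow is not meant.

How it is judged:
By the outcome, as a careful person would: the job done as asked, in the order asked, and still so for the second after the job is handed in, with the robot touching nothing.
It also fails if it takes over 106 s, if anything falls off the work surface, if the arm or the gripper's body presses on something with over 40 N, if the wrist force passes 120 N, or if a joint passes its speed limit or range.

### The arm

A 6-joint arm with a two-finger parallel gripper is mounted at the origin on the work surface. World frame = base frame: x ahead of the robot, y to its left, z up, the work surface at z = 0. Lengths are in m, angles in rad, forces in N, time in s.
With the tool pointing down it reaches from about 0.25 to 0.775 m from the base axis. Payload 4 kg.
Tool frame: the origin (TCP) lies between the finger pads; the fingertips stand env.finger_overhang ahead of it and the grasp point (between the pads) lies 2 mm behind it (env.finger_overhang is the distance from the TCP to the fingertips, in m); z points along the fingers, y is the line along which they close (so a half turn about z gives the same grasp; the last joint's range is limited). The gripper opens to 85 mm and grips with 20 to 120 N. Pads are 22 mm wide; open, the fingers measure 114 mm over their backs; the gripper's body (76 mm by 85 mm) begins 54 mm behind the grasp point. The pads swing forward as they close: fully open they stand 13 mm farther back than shut.
Start: joints at [1.11, 0.087, 1.371, -0, 1.684, -0.103], TCP at [0.193, 0.515, 0.213] pointing down, gripper open.
Joint ranges: [-3.1, 3.1], [-0.76, 2.03], [0.27, 2.55], [-1.08, 4.22], [0.17, 2.65], [-2.57, 2.57]. Speed limits (rad/s): [2.79, 2.79, 3.14, 3.14, 3.14, 3.14].

### API

Orientations are given as a unit quaternion [w, x, y, z].
In Python, from rig import status, snapshot, job_done, env gives the robot as it stands.
- The arm moves only by the tool play_rows, never from a script. Its argument "motion" is a list of rows, each an object with "dp": the shift along the tool's x, y, z in normalised numbers (1 is 100 cm), a list of three; "rot": the turn, a rotation vector about the tool's x, y, z in fractions of the full range, 1 being 4 rad, a list of three. A call has 1 to 12 rows; each row is the pose to reach, as a shift and turn from the pose commanded when the call began, along the tool's axes at that moment; what a row does not reach only later rows make up. A row lasts 1/10 s, in which the tool goes at most 50 mm and 8.59 degrees, less where a joint would pass 70% of its speed; a pose out of reach is approached as far as the arm can. A call with a gripper value outside its range is refused whole. "grip" is the finger opening in mm, from 0 to 85.4, set as the call begins (left out, the last holds). The fingers move at their own pace and stop on an object; the grip force is fixed at half the most. Time passes only in rows, so rows that repeat a pose let the fingers close. It gives the time, the measured TCP pose, the force, the opening and the grip force at its end, in the units of the state.
- status.get_state(): the state, without advancing time (a new reading comes with each control period).
- snapshot(name): name is "scene" or "top"; returns a dict with "pixels" (420x560x3 uint8, blue, green, red), "intrinsics" (3x3 intrinsics, pixels), "xyz" and "attitude" of the camera in the world. Camera axes: x right, y up, looking along -z (the intrinsics and any distortion apply to the point x, -y, -z); pixel columns grow to the right and rows downward; lengths in m; the calibration is good to about 2 mm. A picture is of the moment at which its call begins. There is no depth.
- job_done(): hands the job in; it is judged then, once.
The state is a dict: "time_s": time; "qpos": joint angles; "qvel": joint speeds; "effort": joint torques, N m; "tcp_pos": TCP position; "tool_rot": TCP orientation; "ft_force": force on the tool from outside, world axes, zero at the start; "wrist_torque": the same for the moment, N m; "opening": opening from 0.0 (shut) to 1.0 (fully open); "grip_force": force on a finger pad.
Only numpy, scipy, OpenCV 4.12 (cv2) and the standard library are available. Lean on these libraries where they do the work, as an engineer would, in place of code of your own. Each camera call takes 0.05 s, during which the arm holds its last target. There are 200 camera calls.

## Working session

There is one attempt and no reset: what is moved stays moved. The work goes in short steps, Python scripts to look and compute and a tool call to move; the robot and the scene stay as the last step left them, time stands still between calls to the robot, and variables do not carry over. Pictures are saved under pics/ and viewed, at most 14 in all, crops included, and the job is handed in when it is done.

Besides the shell and the picture viewer there is one more tool, called after "Request:" by a JSON object that holds its "op" and its "data", one argument or row to a line. play_rows: Moves the arm, as the interface text tells. Its arguments: {"type":"object","properties":{"motion":{"type":"array"},"grip":{"type":"number"}},"required":["motion"]}

```bash
mkdir -p pics
python3 - <<'E'
from rig import status,snapshot,env
import cv2
for n in("scene","top"):
    s=snapshot(n); cv2.imwrite(f"pics/{n}0.png",s["pixels"]); print(n,s["intrinsics"],s["xyz"],s["attitude"],[k for k in s])
st=status.get_state(); print(st, env.finger_overhang)
E
```

```text
scene [[408.23464333   0.         278.62024495]
 [  0.         408.23464333 210.5862286 ]
 [  0.           0.           1.        ]] [ 1.01781564 -0.15995572  0.62058142] [0.75053457 0.28459829 0.22072828 0.55405839] ['pixels', 'intrinsics', 'xyz', 'attitude']
top [[500.92669286   0.         277.91422742]
 [  0.         500.92669286 205.4145265 ]
 [  0.           0.           1.        ]] [ 0.27351874 -0.01190049  1.05980417] [-0.69826267 -0.07247392  0.07371699  0.7083379 ] ['pixels', 'intrinsics', 'xyz', 'attitude']
{'time_s': 0.1, 'qpos': array([ 1.10989768e+00,  8.79045312e-02,  1.37211807e+00, -4.00993282e-06,
        1.68362086e+00, -1.03095927e-01]), 'qvel': array([-0.00041241, -0.00211314, -0.00324649,  0.00044951,  0.00088101,
       -0.00010358]), 'effort': array([ 2.18168017e-03, -3.53011894e+01, -3.14220250e+01, -9.01346812e-05,
        7.91217870e-03, -6.12358932e-06]), 'tcp_pos': array([0.19240189, 0.51472146, 0.21183583]), 'tool_rot': array([-2.83430088e-04,  1.77948703e-01,  9.84039231e-01, -9.85456422e-04]), 'ft_force': array([-0.28090225,  1.05798835, -0.33138992]), 'wrist_torque': array([ 0.01366776,  0.00946062, -0.03292153]), 'grip_force': 0.0, 'opening': 0.9978262192393885} 0.017
```

View pics/scene0.png

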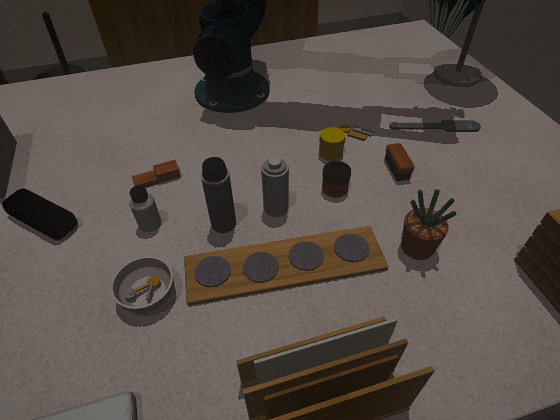

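View pics/top0.png

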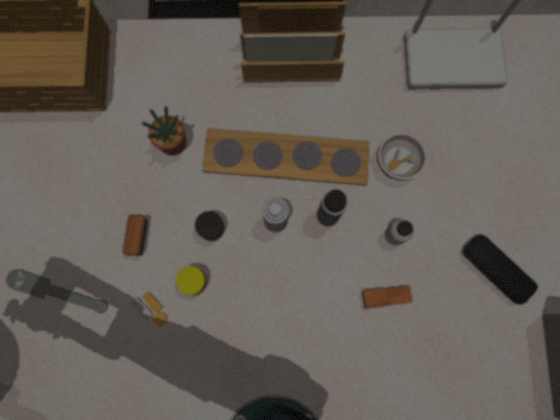

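The scene shows the bowl at (143,284) and the plant at (423,235). The pads are at (213,271), (261,267), (306,255) and (352,247). The bottle is at (145,210), the spray at (218,195) and the can at (275,187). There are two jar shapes: the amber one at (336,178), and a yellow one at (332,144), which is the decoy. In the top view the amber one is at (209,226) and the yellow one at (191,281).

```bash
cat > h.py <<'E'
import numpy as np, cv2
from scipy.spatial.transform import Rotation as R
def rot(q): return R.from_quat(np.array(q)[[1,2,3,0]]).as_matrix()
def proj(s,P):
    P=np.atleast_2d(P); c=(P-s["xyz"])@rot(s["attitude"]); c=c*[1,-1,-1]
    p=c@np.array(s["intrinsics"]).T; return p[:,:2]/p[:,2:]
def back(s,uv,z):
    d=np.linalg.inv(s["intrinsics"])@[uv[0],uv[1],1]; d=rot(s["attitude"])@(d*[1,-1,-1])
    o=np.array(s["xyz"]); return o+d*(z-o[2])/d[2]
def ring(c,r,z,n=60):
    a=np.linspace(0,2*np.pi,n); return np.c_[c[0]+r*np.cos(a),c[1]+r*np.sin(a),0*a+z]
SH={"spray":[(0,.025),(.135,.025),(.160,.018)],"can":[(0,.026),(.112,.026),(.128,.012)],
"bottle":[(0,.023),(.066,.023),(.095,.015)],"jar":[(0,.028),(.036,.029),(.055,.029)]}
def crop(s,est,box,k,f,gain=2.5,bowl=None):
    x0,y0,x1,y1=box; im=cv2.resize(s["pixels"][y0:y1,x0:x1],None,fx=k,fy=k,interpolation=cv2.INTER_CUBIC)
    im=cv2.convertScaleAbs(im,alpha=gain)
    for n,(c,z0,sh) in est.items():
        for z,r in sh:
            p=(proj(s,ring(c,r,z0+z))-[x0,y0]+.5)*k
            cv2.polylines(im,[np.round(p).astype(int)],True,(0,0,255) if z==0 else (0,255,0),1)
    cv2.imwrite(f,im)
E
python3 - <<'E'
from h import *; from rig import snapshot
T=snapshot("top");S=snapshot("scene")
tp={"spray":((335,201),.16),"can":((275,209),.128),"bottle":((404,228),.095),"jar":((209,226),.055)}
est={}
for n,(uv,z) in tp.items():
    c=back(T,uv,z)[:2]; est[n]=(c,0,SH[n]); print(n,c)
pads=[]
for s,seeds in((T,[(346,162),(307,156),(268,156),(228,152)]),(S,[(213,271),(261,267),(306,255),(352,247)])):
    im=s["pixels"].astype(int); dark=((im[...,2]-im[...,0])<12).astype(np.uint8)
    for sd in seeds:
        m=np.zeros_like(dark); cv2.circle(m,sd,27 if s is S else 20,1,-1)
        nl,lab,st,ce=cv2.connectedComponentsWithStats(dark*m)
        i=lab[sd[1],sd[0]]; b=back(s,ce[i],.015)
        print("pad",sd,ce[i],st[i],b[:2],np.sqrt(st[i][4]/np.pi))
        if s is T:pads.append(b[:2]); est[f"p{len(pads)}"]=(b[:2],.015,[(0,.032)])
est["bowl"]=(back(T,(401,158),.042)[:2],0,[(.042,.052)]); print(est["bowl"][0])
crop(T,est,(190,120,440,300),3.2,"pics/t1.png"); crop(S,est,(110,130,400,330),2.75,"pics/s1.png")
E
```

```text
spray [ 0.46937092 -0.11995007]
can [ 0.46242674 -0.00933753]
bottle [ 0.4277262 -0.2602435]
jar [0.44390018 0.1254299 ]
pad (346, 162) [345.71896552 161.9       ] [332 149  28  27 580] [ 0.58746233 -0.16391494] 13.58748446131949
pad (307, 156) [306.77719298 155.02982456] [294 142  27  27 570] [ 0.60423426 -0.07978719] 13.469841688927183
pad (268, 156) [267.32224168 155.07180385] [254 142  28  27 571] [0.6053644 0.0061118] 13.481652161769508
pad (228, 152) [227.73684211 152.30350877] [214 139  28  27 570] [0.61289428 0.09232771] 13.469841688927183
pad (213, 271) [212.10593714 271.14668219] [195 256  36  31 859] [ 0.59199864 -0.16473089] 16.5356642513047
pad (261, 267) [260.36385256 266.83115339] [243 252  36  31 841] [ 0.60872013 -0.0807092 ] 16.361497922884933
pad (306, 255) [305.7752235  255.56066411] [289 242  35  29 783] [0.60967117 0.0045781 ] 15.787230310662732
pad (352, 247) [351.36988111 247.40554822] [335 234  34  28 757] [0.61741789 0.0908643 ] 15.522905135351744
[ 0.58627334 -0.27745497]
```

View pics/t1.png

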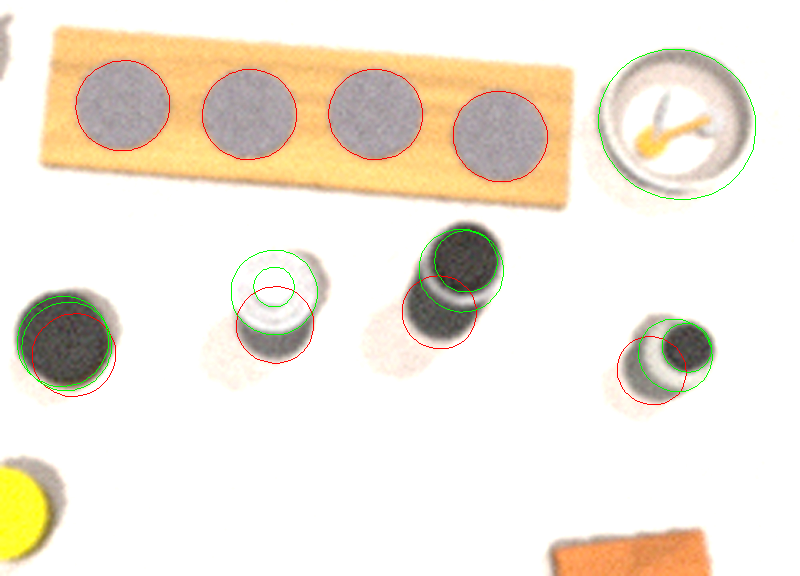

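View pics/s1.png

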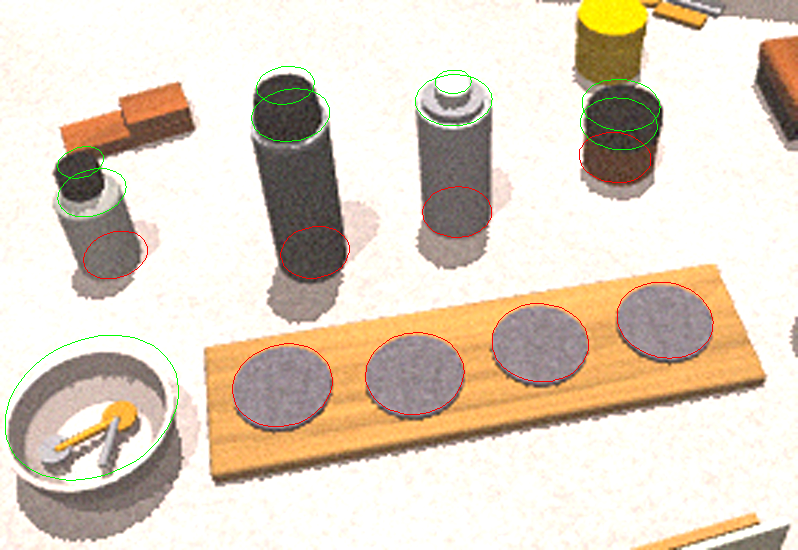

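The crops confirm the amber jar, with its dark lid at (64,340) in the top crop; the yellow one is separate. The projected pads sit about 4.5 mm apart in x between the two cameras. I'll refine the objects by edge fitting with that camera offset taken out.

```bash
cat >> h.py <<'E'
FULL={"spray":[(0,.025),(.135,.025),(.135,.022),(.160,.018)],"can":[(0,.026),(.112,.026),(.112,.021),(.128,.012)],
"bottle":[(0,.023),(.066,.023),(.08,.015),(.095,.015)],"jar":[(0,.028),(.036,.028),(.036,.029),(.055,.029)]}
def outline(s,c,z0,sh):
    p=np.vstack([proj(s,ring(c,r,z0+z)) for z,r in sh]).astype(np.float32)
    h=cv2.convexHull(p)[:,0]; h=np.vstack([h,h[:1]]); d=np.r_[0,np.cumsum(np.linalg.norm(np.diff(h,axis=0),axis=1))]
    t=np.arange(0,d[-1],.7); q=np.c_[np.interp(t,d,h[:,0]),np.interp(t,d,h[:,1])]
    n=np.gradient(q,axis=0); n=np.c_[n[:,1],-n[:,0]]; return q,n/(np.linalg.norm(n,axis=1)[:,None]+1e-9)
def score(s,L,c,z0,sh):
    v=[]
    for parts in ([x for x in sh if x[0]<=sh[1][0]][:2], sh[-1:]):
        q,n=outline(s,c,z0,parts)
        f=lambda e:np.stack([cv2.remap(l,(q+e*n)[:,0].astype(np.float32),(q+e*n)[:,1].astype(np.float32),1).ravel() for l in L])
        v.append(np.abs(f(1.2)-f(-1.2)).sum(0).clip(0,.8).mean())
    return v[0]+.6*v[1]
def logim(s): return [np.log(cv2.GaussianBlur(s["pixels"][...,i],(3,3),.6).astype(np.float32)+8) for i in range(3)]
def fit(T,S,n,c0,d,z0=0,rng=.012,step=.0015):
    LT,LS=logim(T),logim(S); c0=np.array(c0); best=None
    for st,rg in((step,rng),(.0005,.002)):
        g=np.arange(-rg,rg+1e-9,st); r=[]
        for a in g:
            for b in g:
                c=c0+[a,b]; r.append((score(T,LT,c,z0,FULL[n])+score(S,LS,c+d,z0,FULL[n]),*c))
        r.sort(reverse=True); c0=np.array(r[0][1:])
    return c0,r[0][0]
E
python3 - <<'E'
from h import *; from rig import snapshot
T=snapshot("top");S=snapshot("scene"); d=np.array([.0045,-.0011])
E0={"spray":(.4694,-.12),"can":(.4624,-.0093),"bottle":(.4277,-.2602),"jar":(.4439,.1254)}
e={}
for n,c in E0.items():
    c,s=fit(T,S,n,c,d); e[n]=c; print(n,c.round(4),(c+d/2).round(4),s)
eT={n:(c,0,FULL[n]) for n,c in e.items()}; eS={n:(c+d,0,FULL[n]) for n,c in e.items()}
crop(T,eT,(190,180,430,260),3.3,"pics/a.png",1.3); crop(S,eS,(120,140,370,240),3.17,"pics/b.png",1.8)
a=cv2.imread("pics/a.png");b=cv2.imread("pics/b.png"); w=min(a.shape[1],b.shape[1]); cv2.imwrite("pics/ab.png",np.vstack([a[:,:w],b[:,:w]]))
E
```

```text
spray [ 0.4709 -0.1205] [ 0.4732 -0.121 ] 2.2755857
can [ 0.4629 -0.0093] [ 0.4651 -0.0099] 1.6436553
bottle [ 0.4277 -0.2632] [ 0.43   -0.2638] 2.135793
jar [0.4469 0.1264] [0.4492 0.1259] 2.2221417
```

View pics/ab.png

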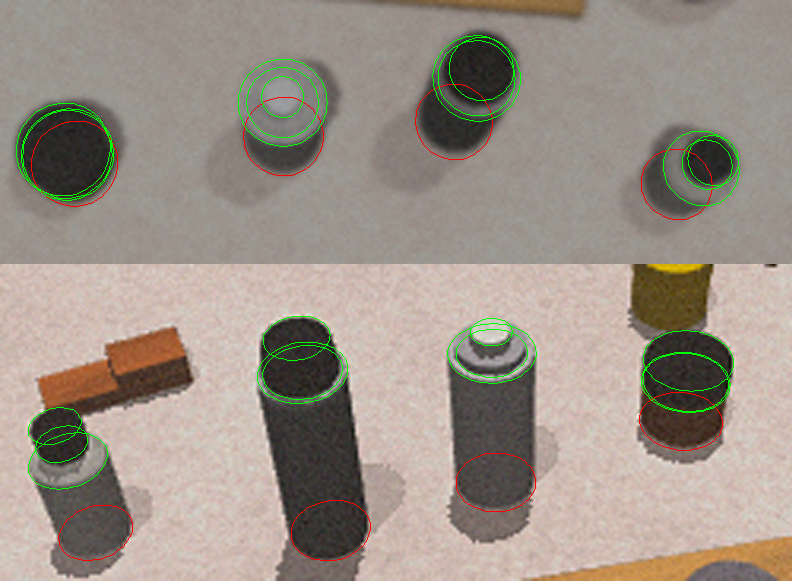

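The scene-view outlines fit tightly on all four; the top view matches to within a few mm. I'll use the mid frame and make the first move: turn the tool so the fingers close along world x, then go above the spray.

```bash
cat >> h.py <<'E'
RT=np.array([[0,1,0],[1,0,0],[0,0,-1.]])  # tool x=+Y, y=+X, z=-Z
def to(*tgts):
    from rig import status
    s=status.get_state(); M=rot(s["tool_rot"])
    print("t",round(s["time_s"],2),"tcp",s["tcp_pos"].round(4),"op",round(s["opening"]*85.4,1),"rot",R.from_matrix(M.T@RT).as_rotvec().round(4),"q",s["qpos"].round(2))
    for t in tgts: print(t,"dp",((np.array(t)-s["tcp_pos"])@M*1000).round(1))
E
python3 -c "
from h import *
to((.25,.4,.25),(.473,-.121,.25))"
```

```text
t 0.3 tcp [0.1925 0.515  0.2125] op 85.2 rot [-6.000e-04  3.000e-04  1.213e+00] q [ 1.11  0.09  1.37  0.    1.68 -0.1 ]
(0.25, 0.4, 0.25) dp [-94.1 -87.6 -37.4]
(0.473, -0.121, 0.25) dp [-485.4 -497.6  -37.2]
```

The manual's scale: shifts go in shares of 100 cm and turns go in shares of 4 rad. Converting my numbers, -359 mm / 1000 = -0.359, -350 mm / 1000 = -0.35, 1.213 rad / 4 = 0.3033.

Request:
{"op": "play_rows", "data": {
  "motion": [
    {"dp": [-0.01, -0.01, -0.015], "rot": [0, 0, 0.025]},
    {"dp": [-0.035, -0.036, -0.037], "rot": [0, 0, 0.055]},
    {"dp": [-0.067, -0.069, -0.037], "rot": [0, 0, 0.09]},
    {"dp": [-0.099, -0.101, -0.037], "rot": [0, 0, 0.125]},
    {"dp": [-0.131, -0.134, -0.037], "rot": [0, 0, 0.16]},
    {"dp": [-0.163, -0.167, -0.037], "rot": [0, 0, 0.195]},
    {"dp": [-0.195, -0.2, -0.037], "rot": [0, 0, 0.23]},
    {"dp": [-0.227, -0.233, -0.037], "rot": [0, 0, 0.265]},
    {"dp": [-0.259, -0.266, -0.037], "rot": [0, 0, 0.29]},
    {"dp": [-0.291, -0.298, -0.037], "rot": [0, 0, 0.3033]},
    {"dp": [-0.323, -0.331, -0.037], "rot": [0, 0, 0.3033]},
    {"dp": [-0.35, -0.359, -0.037], "rot": [0, 0, 0.3033]}
  ],
  "grip": 85
}}

```text
time_s: 1.5
tcp_pos: [0.3952, 0.0541, 0.2501]
tool_rot: [0.0, 0.708, 0.707, 0.0]
ft_force: [1.3, 0.2, 0.2]
opening: 0.997
grip_force: 0.0
```

```bash
python3 -c "
from h import *
to((.473,-.121,.25))"
```

```text
t 1.5 tcp [0.3952 0.0541 0.2501] op 85.1 rot [ 0.001   0.0001 -0.0013] q [-0.01 -0.26  1.62 -0.    1.78 -0.  ]
(0.473, -0.121, 0.25) dp [-175.    78.1    0.2]
```

Scaled: -176 mm / 1000 = -0.176, -170 mm / 1000 = -0.17.

Request:
{"op": "play_rows", "data": {
  "motion": [
    {"dp": [-0.035, 0.016, 0], "rot": [0, 0, 0]},
    {"dp": [-0.075, 0.034, 0], "rot": [0, 0, 0]},
    {"dp": [-0.115, 0.052, 0], "rot": [0, 0, 0]},
    {"dp": [-0.15, 0.068, 0], "rot": [0, 0, 0]},
    {"dp": [-0.17, 0.076, 0], "rot": [0, 0, 0]},
    {"dp": [-0.176, 0.078, 0], "rot": [0, 0, 0]},
    {"dp": [-0.176, 0.078, 0], "rot": [0, 0, 0]},
    {"dp": [-0.176, 0.078, 0], "rot": [0, 0, 0]}
  ]
}}

```text
time_s: 2.3
tcp_pos: [0.4725, -0.1187, 0.25]
tool_rot: [-0.0, 0.707, 0.707, 0.0]
ft_force: [0.1, -0.3, 1.1]
opening: 0.998
grip_force: 0.0
```

Run:
```python
from h import *; from rig import snapshot,status
to((.473,-.121,.113))
T=snapshot("top");S=snapshot("scene")
p=status.get_state()["tcp_pos"]
for s in(T,S): print(proj(s,p+[0,0,-.017]), proj(s,[.473,-.121,.16]))
k=[s["pixels"][130:270,150:350] if s is S else s["pixels"][110:250,240:440] for s in(T,S)]
cv2.imwrite("pics/g1.png",cv2.resize(cv2.convertScaleAbs(np.hstack(k),alpha=1.6),None,fx=2,fy=2,interpolation=cv2.INTER_CUBIC))
```

```text
t 2.3 tcp [ 0.4725 -0.1187  0.25  ] op 85.2 rot [ 0.0001 -0.0007  0.0009] q [-0.36 -0.06  1.44  0.    1.75 -0.36]
(0.473, -0.121, 0.113) dp [ -2.4   0.5 137. ]
[[338.84721158 189.9576908 ]] [[335.49569417 199.06612651]]
[[208.32740619 125.95800731]] [[213.00993345 161.65023519]]
```

View pics/g1.png

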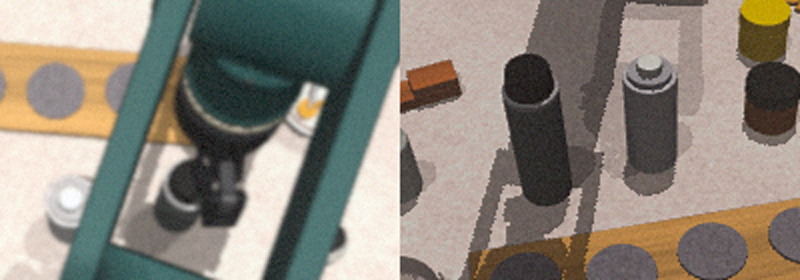

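The gripper hangs just above and beside the spray, with nothing touching. Descending.

Request:
{"op": "play_rows", "data": {
  "motion": [
    {"dp": [-0.002, 0.0005, 0.015], "rot": [0, 0, 0]},
    {"dp": [-0.002, 0.0005, 0.04], "rot": [0, 0, 0]},
    {"dp": [-0.002, 0.0005, 0.065], "rot": [0, 0, 0]},
    {"dp": [-0.002, 0.0005, 0.09], "rot": [0, 0, 0]},
    {"dp": [-0.002, 0.0005, 0.112], "rot": [0, 0, 0]},
    {"dp": [-0.002, 0.0005, 0.126], "rot": [0, 0, 0]},
    {"dp": [-0.002, 0.0005, 0.134], "rot": [0, 0, 0]},
    {"dp": [-0.002, 0.0005, 0.136], "rot": [0, 0, 0]},
    {"dp": [-0.002, 0.0005, 0.136], "rot": [0, 0, 0]},
    {"dp": [-0.002, 0.0005, 0.136], "rot": [0, 0, 0]}
  ]
}}

```text
time_s: 3.4
tcp_pos: [0.4741, -0.1219, 0.1152]
tool_rot: [0.001, 0.707, 0.707, 0.001]
ft_force: [0.1, 0.4, 0.4]
opening: 0.994
grip_force: 0.0
```

Run:
```python
from h import *; from rig import snapshot,status
to()
S=snapshot("scene")
crop(S,{},(120,80,320,230),4,"pics/g2.png",1.8)
```

```text
t 3.4 tcp [ 0.4741 -0.1219  0.1152] op 84.9 rot [0.0024 0.0008 0.    ] q [-0.37 -0.01  1.67  0.    1.48 -0.37]
```

View pics/g2.png

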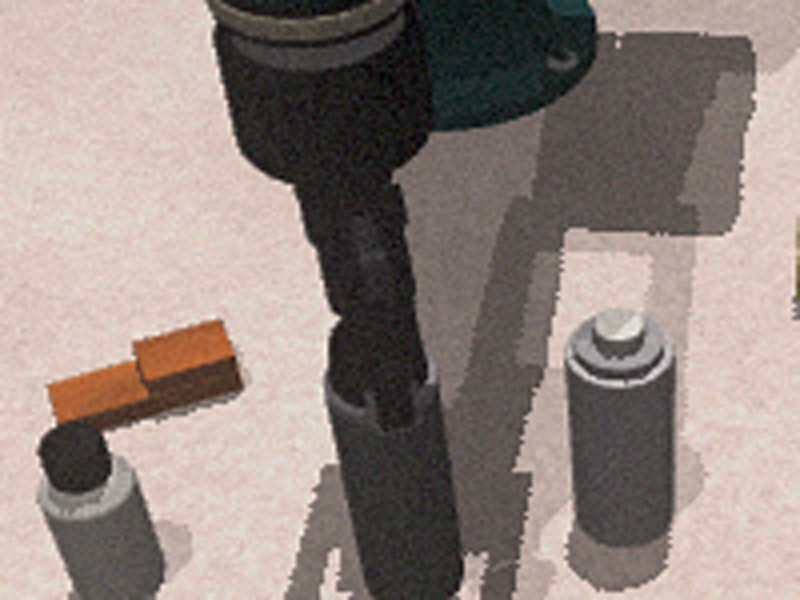

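The fingers straddle the can, with the front finger centred on the rim near (390,405). Closing.

Request:
{"op": "play_rows", "data": {
  "motion": [
    {"dp": [0, 0, 0], "rot": [0, 0, 0]},
    {"dp": [0, 0, 0], "rot": [0, 0, 0]},
    {"dp": [0, 0, 0], "rot": [0, 0, 0]},
    {"dp": [0, 0, 0], "rot": [0, 0, 0]},
    {"dp": [0, 0, 0], "rot": [0, 0, 0]},
    {"dp": [0, 0, 0], "rot": [0, 0, 0]},
    {"dp": [0, 0, 0], "rot": [0, 0, 0]},
    {"dp": [0, 0, 0], "rot": [0, 0, 0]}
  ],
  "grip": 40
}}

```text
time_s: 4.25
tcp_pos: [0.4742, -0.1219, 0.1151]
tool_rot: [0.001, 0.707, 0.707, 0.001]
ft_force: [1.1, 0.2, 4.8]
opening: 0.48
grip_force: 40.1
```

Scaled: -48 mm / 1000 = -0.048, -44 mm / 1000 = -0.044.

Request:
{"op": "play_rows", "data": {
  "motion": [
    {"dp": [0, 0, 0], "rot": [0, 0, 0]},
    {"dp": [0, 0, 0], "rot": [0, 0, 0]},
    {"dp": [0, 0, -0.004], "rot": [0, 0, 0]},
    {"dp": [0, 0, -0.012], "rot": [0, 0, 0]},
    {"dp": [0, 0, -0.024], "rot": [0, 0, 0]},
    {"dp": [0, 0, -0.036], "rot": [0, 0, 0]},
    {"dp": [0, 0, -0.044], "rot": [0, 0, 0]},
    {"dp": [0, 0, -0.048], "rot": [0, 0, 0]},
    {"dp": [0, 0, -0.048], "rot": [0, 0, 0]}
  ],
  "grip": 20
}}

```text
time_s: 5.15
tcp_pos: [0.4737, -0.1218, 0.1629]
tool_rot: [0.001, 0.707, 0.707, 0.0]
ft_force: [1.1, 0.1, -1.7]
opening: 0.464
grip_force: 62.3
```

Run:
```python
from h import *; from rig import snapshot,status
print(status.get_state()["ft_force"])
to((.590,-.1643,.163))
S=snapshot("scene")
crop(S,{},(120,80,320,230),4,"pics/g3.png",1.8)
```

```text
[ 1.10793184  0.0864596  -1.72580815]
t 5.15 tcp [ 0.4737 -0.1218  0.1629] op 39.6 rot [ 0.0017  0.0006 -0.    ] q [-0.37 -0.03  1.59  0.    1.58 -0.37]
(0.59, -0.1643, 0.163) dp [-4.250e+01  1.163e+02  1.000e-01]
```

View pics/g3.png

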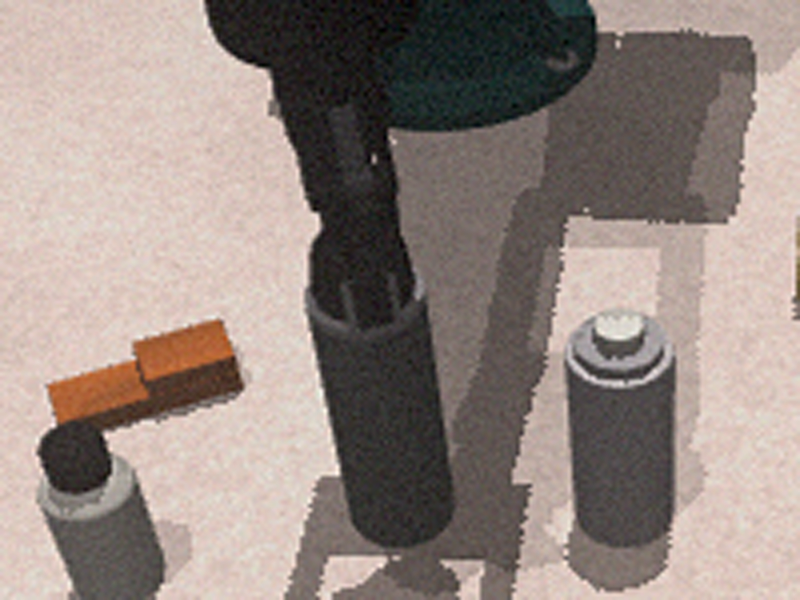

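The spray is lifted and upright. But the fingertip ends near the rim at (370,325), which is higher than I expected, so I'll check that numerically.

Run:
```python
from h import *; from rig import snapshot,status
S=snapshot("scene"); p=np.array([.4737,-.1218,.1629])+[.0023,-.0005,0]
f=lambda q:((proj(S,q)[0]-[120,80]+.5)*4).round()
for dx,z in((.025,.183),(.03,.146),(.035,.146),(.03,.183),(.03,.163),(.025,.048),(-.025,.048)): print(dx,z,f([p[0]+dx,p[1],z]))
```

```text
0.025 0.183 [376. 330.]
0.03 0.146 [390. 404.]
0.035 0.146 [392. 411.]
0.03 0.183 [378. 337.]
0.03 0.163 [385. 374.]
0.025 0.048 [415. 549.]
-0.025 0.048 [394. 475.]
```

Scaled: 116 mm / 1000 = 0.116, 115 mm / 1000 = 0.115.

Request:
{"op": "play_rows", "data": {
  "motion": [
    {"dp": [-0.004, 0.011, 0], "rot": [0, 0, 0]},
    {"dp": [-0.012, 0.032, 0], "rot": [0, 0, 0]},
    {"dp": [-0.02, 0.055, 0], "rot": [0, 0, 0]},
    {"dp": [-0.028, 0.078, 0], "rot": [0, 0, 0]},
    {"dp": [-0.035, 0.097, 0], "rot": [0, 0, 0]},
    {"dp": [-0.04, 0.109, 0], "rot": [0, 0, 0]},
    {"dp": [-0.043, 0.115, 0], "rot": [0, 0, 0]},
    {"dp": [-0.043, 0.116, 0], "rot": [0, 0, 0]},
    {"dp": [-0.043, 0.116, 0], "rot": [0, 0, 0]},
    {"dp": [-0.043, 0.116, 0], "rot": [0, 0, 0]}
  ]
}}

```text
time_s: 6.25
tcp_pos: [0.5888, -0.1644, 0.1619]
tool_rot: [-0.0, 0.707, 0.707, -0.0]
ft_force: [0.4, -0.5, -1.8]
opening: 0.464
grip_force: 62.9
```

```bash
cat >> h.py <<'E'
PS={"spray":(.592,-.1647),"can":(.6087,-.0807),"bottle":(.6097,.0046),"jar":(.6174,.0909)}
PT={"spray":(.5875,-.1639),"can":(.6042,-.0798),"bottle":(.6054,.0061),"jar":(.6129,.0923)}
def fit1(s,n,c0,z0,rng=.01,body=True):
    L=logim(s); c0=np.array(c0); sh=FULL[n][:2]
    def sc(c):
        q,nn=outline(s,c,z0,sh)
        low=q[:,1]>np.median(q[:,1])-5; q=q[low];nn=nn[low]
        f=lambda e:np.stack([cv2.remap(l,*(q+e*nn).T.astype(np.float32),1).ravel() for l in L])
        return np.abs(f(1.2)-f(-1.2)).sum(0).clip(0,.8).mean()
    for st,rg in((.001,rng),(.0004,.0012)):
        g=np.arange(-rg,rg+1e-9,st); r=max((sc(c0+[a,b]),a,b) for a in g for b in g); c0=c0+r[1:]
    return c0,r[0]
def check(n,z0,f=None):
    from rig import snapshot
    S=snapshot("scene"); c,v=fit1(S,n,PS[n],z0); print("fit scene",c.round(4),"score",round(float(v),2),"minus pad mm",((c-PS[n])*1000).round(1))
    if f:
        u,w=proj(S,[*PS[n],.06])[0].astype(int)
        crop(S,{"a":(c,z0,FULL[n][:2])},(u-100,w-90,u+100,w+60),4,f,1.8)
E
python3 - <<'E'
from h import *
to((.590,-.165,.130)); check("spray",.048,"pics/g4.png")
E
```

```text
t 6.25 tcp [ 0.5888 -0.1644  0.1619] op 39.6 rot [-0.0003 -0.0003  0.0001] q [-0.37  0.24  1.3   0.    1.6  -0.37]
(0.59, -0.165, 0.13) dp [-0.6  1.2 31.9]
fit scene [ 0.59   -0.1647] score 0.69 minus pad mm [-2.  0.]
```

View pics/g4.png

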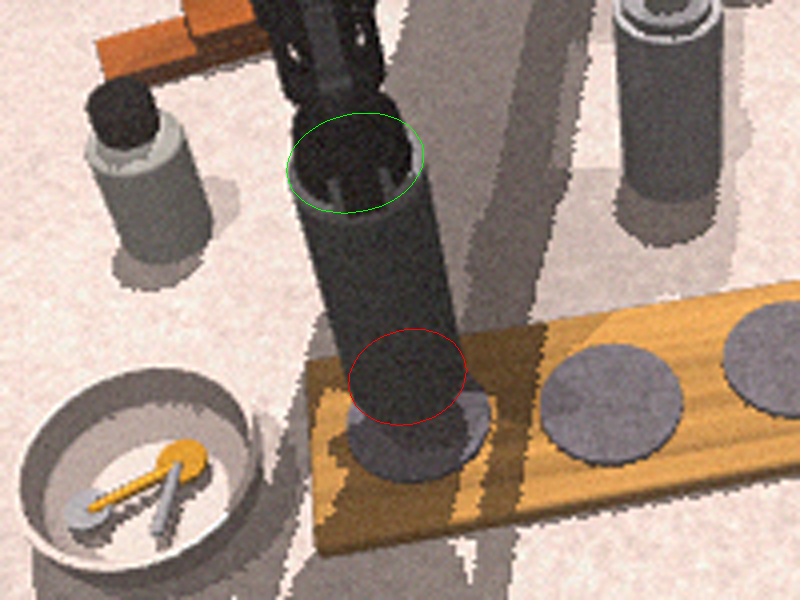

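Run:
```python
from h import *; from rig import snapshot,status
S=snapshot("scene"); p=np.array([.4741,-.1219,.1152])+[.0023,-.0005,0]
f=lambda q:((proj(S,q)[0]-[120,80]+.5)*4).round()
for dx in(.043,.057):
  for dz in(-.017,-.004,.01,.025): print(dx,dz,f([p[0]+dx,p[1],p[2]+dz]))
crop(S,{},(190,110,260,162),11.4,"pics/g5.png",2.2)
```

```text
0.043 -0.017 [409. 503.]
0.043 -0.004 [406. 482.]
0.043 0.01 [402. 460.]
0.043 0.025 [398. 435.]
0.057 -0.017 [416. 526.]
0.057 -0.004 [412. 505.]
0.057 0.01 [408. 482.]
0.057 0.025 [404. 457.]
```

View pics/g5.png

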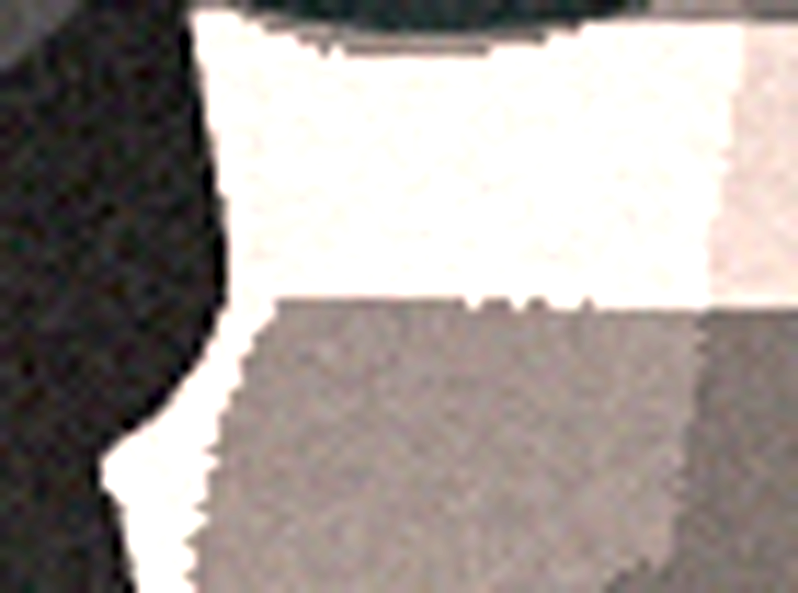

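Run:
```python
from h import *; from rig import snapshot,status
T=snapshot("scene"); p=status.get_state()["tcp_pos"]+[.0012,-.0003,0]
im=np.mean([snapshot("scene")["pixels"].astype(float) for _ in range(4)],0).mean(2)
for z in(.208,.183,.17,.145): print(z,proj(T,[p[0]+.025,p[1],z])[0].round(1))
u,w=proj(T,[p[0]+.025,p[1],.183])[0].round().astype(int)
print(u,w)
for r in range(w-32,w+24,2): print(r,*im[r:r+2,u-18:u+20:2].mean(0).round().astype(int))
```

```text
0.208 [196.1 206.2]
0.183 [199.  218.1]
0.17 [200.4 224. ]
0.145 [203.1 234.8]
199 218
186 22 21 25 31 40 39 38 33 19 21 18 70 73 72 73 71 72 72 70
188 23 26 25 25 30 29 27 26 21 18 19 62 71 72 69 68 68 69 70
190 20 21 21 24 27 25 25 23 20 19 18 16 29 72 70 68 71 69 72
192 122 23 21 19 22 22 22 23 18 18 19 18 17 53 73 69 72 72 71
194 79 17 22 21 22 24 25 23 19 18 19 16 19 22 73 71 69 69 70
196 39 21 22 21 21 22 21 20 20 19 17 19 17 15 71 74 72 68 68
198 29 22 22 21 19 21 19 21 18 20 18 17 17 20 41 74 71 68 68
200 33 20 19 20 20 19 19 18 22 20 19 20 18 17 14 82 71 70 67
202 40 18 21 20 22 19 20 22 22 22 19 21 21 17 14 71 75 69 68
204 35 22 22 21 22 24 21 21 20 19 20 21 20 18 18 82 75 67 68
206 35 21 22 23 20 22 21 20 21 20 20 19 19 17 16 82 66 68 68
208 48 18 21 22 20 21 22 20 21 19 20 36 26 17 16 68 43 70 70
210 57 23 20 19 23 35 21 19 22 20 18 39 33 19 36 41 32 65 68
212 58 46 20 20 21 41 22 20 21 20 20 29 36 33 44 36 26 44 66
214 59 55 46 23 18 40 27 19 21 20 19 18 37 44 40 31 26 26 69
216 88 44 57 57 40 41 34 21 19 20 21 17 37 37 31 27 27 24 70
218 137 31 42 46 53 46 40 21 20 22 27 30 35 30 26 28 26 25 70
220 129 40 31 35 35 40 38 30 39 37 34 29 26 25 27 29 28 25 69
222 130 71 30 31 31 29 31 29 29 28 26 29 29 26 26 28 27 27 46
224 127 120 31 30 31 31 31 29 28 28 29 29 29 25 26 28 28 27 29
226 125 131 31 31 30 30 30 31 31 31 28 28 28 26 27 27 27 25 23
228 126 127 55 31 30 30 30 31 30 30 29 28 27 27 28 28 30 26 24
230 128 125 95 27 31 29 31 29 30 28 31 27 30 27 28 26 26 26 23
232 127 128 131 30 30 29 31 29 31 30 29 30 27 29 28 28 27 28 26
234 127 127 130 39 29 30 30 30 31 29 29 29 30 28 27 27 27 27 26
236 126 127 127 76 27 30 32 32 27 29 29 30 30 29 28 28 28 26 27
238 122 126 122 128 28 32 29 30 31 30 29 29 29 29 26 27 25 28 26
240 119 125 126 131 33 30 30 31 33 30 28 28 28 29 28 27 27 27 26
```

The fingers are gripping the tapered cap: the fingertips show about 24 mm above the reported TCP. The hold is firm and level, so I'll place it with a 2 mm correction in x and use the lowering force to detect contact.

Scaled: 30 mm / 1000 = 0.03, 27 mm / 1000 = 0.027.

Request:
{"op": "play_rows", "data": {
  "motion": [
    {"dp": [0, 0.002, 0.006], "rot": [0, 0, 0]},
    {"dp": [0, 0.002, 0.014], "rot": [0, 0, 0]},
    {"dp": [0, 0.002, 0.022], "rot": [0, 0, 0]},
    {"dp": [0, 0.002, 0.027], "rot": [0, 0, 0]},
    {"dp": [0, 0.002, 0.03], "rot": [0, 0, 0]},
    {"dp": [0, 0.002, 0.03], "rot": [0, 0, 0]},
    {"dp": [0, 0.002, 0.03], "rot": [0, 0, 0]},
    {"dp": [0, 0.002, 0.03], "rot": [0, 0, 0]}
  ]
}}

```text
time_s: 7.4
tcp_pos: [0.5915, -0.1647, 0.1323]
tool_rot: [0.0, 0.707, 0.707, 0.0]
ft_force: [-0.1, -0.3, -2.1]
opening: 0.466
grip_force: 62.9
```

Run:
```python
from h import *
to((.590,-.165,.130)); check("spray",.016)
```

```text
t 7.4 tcp [ 0.5915 -0.1647  0.1323] op 39.8 rot [0.0008 0.0002 0.    ] q [-0.36  0.26  1.34  0.    1.55 -0.36]
(0.59, -0.165, 0.13) dp [-0.3 -1.5  2.3]
fit scene [ 0.5916 -0.1647] score 0.78 minus pad mm [-0.4  0. ]
```

Scaled: 2.5 mm / 1000 = 0.0025, 2 mm / 1000 = 0.002.

Request:
{"op": "play_rows", "data": {
  "motion": [
    {"dp": [0, 0, 0.001], "rot": [0, 0, 0]},
    {"dp": [0, 0, 0.002], "rot": [0, 0, 0]},
    {"dp": [0, 0, 0.0025], "rot": [0, 0, 0]},
    {"dp": [0, 0, 0.0025], "rot": [0, 0, 0]},
    {"dp": [0, 0, 0.0025], "rot": [0, 0, 0]}
  ]
}}

```text
time_s: 7.95
tcp_pos: [0.5915, -0.1648, 0.1303]
tool_rot: [0.001, 0.707, 0.707, 0.0]
ft_force: [-0.4, 0.5, 3.4]
opening: 0.466
grip_force: 64.3
```

Scaled: -120 mm / 1000 = -0.12, -85 mm / 1000 = -0.085.

Request:
{"op": "play_rows", "data": {
  "motion": [
    {"dp": [0, 0, 0], "rot": [0, 0, 0]},
    {"dp": [0, 0, 0], "rot": [0, 0, 0]},
    {"dp": [0, 0, 0], "rot": [0, 0, 0]},
    {"dp": [0, 0, 0], "rot": [0, 0, 0]},
    {"dp": [0, 0, 0], "rot": [0, 0, 0]},
    {"dp": [0, 0, 0], "rot": [0, 0, 0]},
    {"dp": [0, 0, 0], "rot": [0, 0, 0]},
    {"dp": [0, 0, -0.015], "rot": [0, 0, 0]},
    {"dp": [0, 0, -0.045], "rot": [0, 0, 0]},
    {"dp": [0, 0, -0.085], "rot": [0, 0, 0]},
    {"dp": [0, 0, -0.12], "rot": [0, 0, 0]},
    {"dp": [0, 0, -0.12], "rot": [0, 0, 0]}
  ],
  "grip": 85
}}

```text
time_s: 9.15
tcp_pos: [0.5938, -0.1656, 0.2587]
tool_rot: [0.007, 0.707, 0.707, 0.003]
ft_force: [0.5, -0.3, -0.2]
opening: 0.997
grip_force: 0.0
```

Run:
```python
from h import *
to((.4651,-.0099,.25),(.4651,-.0099,.079)); check("spray",.015)
```

```text
t 9.15 tcp [ 0.5938 -0.1656  0.2587] op 85.1 rot [0.014  0.0052 0.    ] q [-0.36  0.22  1.13  0.    1.78 -0.36]
(0.4651, -0.0099, 0.25) dp [ 155.7 -128.8    6.1]
(0.4651, -0.0099, 0.079) dp [ 156.6 -131.2  177. ]
fit scene [ 0.5914 -0.1651] score 0.74 minus pad mm [-0.6 -0.4]
```

Scaled: 156 mm / 1000 = 0.156, 148 mm / 1000 = 0.148.

Request:
{"op": "play_rows", "data": {
  "motion": [
    {"dp": [0.012, -0.01, 0], "rot": [0, 0, 0]},
    {"dp": [0.038, -0.032, 0.002], "rot": [0, 0, 0]},
    {"dp": [0.068, -0.057, 0.004], "rot": [0, 0, 0]},
    {"dp": [0.098, -0.082, 0.006], "rot": [0, 0, 0]},
    {"dp": [0.128, -0.106, 0.006], "rot": [0, 0, 0]},
    {"dp": [0.148, -0.122, 0.006], "rot": [0, 0, 0]},
    {"dp": [0.156, -0.129, 0.006], "rot": [0, 0, 0]},
    {"dp": [0.156, -0.129, 0.006], "rot": [0, 0, 0]},
    {"dp": [0.156, -0.129, 0.006], "rot": [0, 0, 0]}
  ]
}}

```text
time_s: 10.1
tcp_pos: [0.4627, -0.0093, 0.2431]
tool_rot: [0.0, 0.707, 0.707, -0.0]
ft_force: [1.0, 0.9, 0.3]
opening: 0.993
grip_force: 0.0
```

Run:
```python
from h import *
to((.4651,-.0099,.09))
```

```text
t 10.1 tcp [ 0.4627 -0.0093  0.2431] op 84.8 rot [-0.0001  0.0005 -0.0003] q [-0.14 -0.11  1.51 -0.    1.75 -0.14]
(0.4651, -0.0099, 0.09) dp [ -0.6   2.5 153.1]
```

Scaled: 153 mm / 1000 = 0.153, 2.5 mm / 1000 = 0.0025.

Request:
{"op": "play_rows", "data": {
  "motion": [
    {"dp": [-0.0005, 0.0025, 0.012], "rot": [0, 0, 0]},
    {"dp": [-0.0005, 0.0025, 0.036], "rot": [0, 0, 0]},
    {"dp": [-0.0005, 0.0025, 0.064], "rot": [0, 0, 0]},
    {"dp": [-0.0005, 0.0025, 0.092], "rot": [0, 0, 0]},
    {"dp": [-0.0005, 0.0025, 0.118], "rot": [0, 0, 0]},
    {"dp": [-0.0005, 0.0025, 0.138], "rot": [0, 0, 0]},
    {"dp": [-0.0005, 0.0025, 0.15], "rot": [0, 0, 0]},
    {"dp": [-0.0005, 0.0025, 0.153], "rot": [0, 0, 0]},
    {"dp": [-0.0005, 0.0025, 0.153], "rot": [0, 0, 0]},
    {"dp": [-0.0005, 0.0025, 0.153], "rot": [0, 0, 0]}
  ]
}}

```text
time_s: 11.1
tcp_pos: [0.4657, -0.0095, 0.0915]
tool_rot: [0.001, 0.707, 0.707, 0.001]
ft_force: [0.8, 0.6, 0.8]
opening: 0.996
grip_force: 0.0
```

Run:
```python
from h import *; from rig import snapshot
to((.4651,-.0099,.08)); S=snapshot("scene"); crop(S,{},(200,90,340,195),5.7,"pics/g6.png",1.8)
f=lambda q:((proj(S,q)[0]-[200,90]+.5)*5.7).round()
for dx in(.043,.057):
  for dz in(-.017,-.004,.01,.025,.04): print(dx,dz,f([.4651+dx,-.0099,.09+dz]))
```

```text
t 11.1 tcp [ 0.4657 -0.0095  0.0915] op 85.1 rot [ 0.0022  0.0003 -0.0003] q [-0.14 -0.05  1.75  0.    1.43 -0.14]
(0.4651, -0.0099, 0.08) dp [-0.4 -0.7 11.5]
0.043 -0.017 [467. 612.]
0.043 -0.004 [467. 584.]
0.043 0.01 [466. 553.]
0.043 0.025 [466. 519.]
0.043 0.04 [465. 484.]
0.057 -0.017 [480. 642.]
0.057 -0.004 [480. 614.]
0.057 0.01 [479. 583.]
0.057 0.025 [479. 549.]
0.057 0.04 [479. 513.]
```

View pics/g6.png

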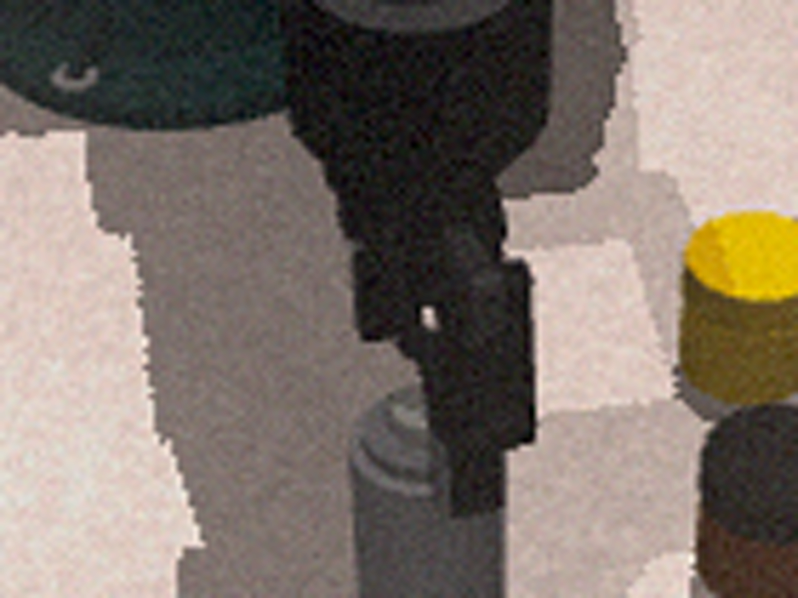

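The view is clear: the open fingertip is at (478,515), about 30 mm above where the stated tool length puts it. It is on-line laterally. The real grasp point is therefore about 33 mm above TCP minus 2 mm, which fits the cap grip. I'll go lower to TCP z ≈ 0.055.

Scaled: 36 mm / 1000 = 0.036, 34 mm / 1000 = 0.034.

Request:
{"op": "play_rows", "data": {
  "motion": [
    {"dp": [-0.0005, -0.0005, 0.008], "rot": [0, 0, 0]},
    {"dp": [-0.0005, -0.0005, 0.018], "rot": [0, 0, 0]},
    {"dp": [-0.0005, -0.0005, 0.028], "rot": [0, 0, 0]},
    {"dp": [-0.0005, -0.0005, 0.034], "rot": [0, 0, 0]},
    {"dp": [-0.0005, -0.0005, 0.036], "rot": [0, 0, 0]},
    {"dp": [-0.0005, -0.0005, 0.036], "rot": [0, 0, 0]},
    {"dp": [-0.0005, -0.0005, 0.036], "rot": [0, 0, 0]}
  ]
}}

```text
time_s: 11.85
tcp_pos: [0.4645, -0.0097, 0.0546]
tool_rot: [0.0, 0.707, 0.707, 0.0]
ft_force: [0.5, 0.5, -0.4]
opening: 0.998
grip_force: 0.0
```

Request:
{"op": "play_rows", "data": {
  "motion": [
    {"dp": [0, 0, 0], "rot": [0, 0, 0]},
    {"dp": [0, 0, 0], "rot": [0, 0, 0]},
    {"dp": [0, 0, 0], "rot": [0, 0, 0]},
    {"dp": [0, 0, 0], "rot": [0, 0, 0]},
    {"dp": [0, 0, 0], "rot": [0, 0, 0]},
    {"dp": [0, 0, 0], "rot": [0, 0, 0]},
    {"dp": [0, 0, 0], "rot": [0, 0, 0]},
    {"dp": [0, 0, 0], "rot": [0, 0, 0]},
    {"dp": [0, 0, 0], "rot": [0, 0, 0]}
  ],
  "grip": 20
}}

```text
time_s: 12.75
tcp_pos: [0.4647, -0.0097, 0.055]
tool_rot: [0.0, 0.707, 0.707, 0.0]
ft_force: [-1.6, 0.3, 6.3]
opening: 0.595
grip_force: 62.6
```

The opening is 50.8 mm, which matches the 52 mm body. Lifting and carrying.

Scaled: 142 mm / 1000 = 0.142, 138 mm / 1000 = 0.138.

Request:
{"op": "play_rows", "data": {
  "motion": [
    {"dp": [0, 0, -0.004], "rot": [0, 0, 0]},
    {"dp": [0, 0, -0.012], "rot": [0, 0, 0]},
    {"dp": [0, 0, -0.024], "rot": [0, 0, 0]},
    {"dp": [0, 0, -0.036], "rot": [0, 0, 0]},
    {"dp": [-0.005, 0.01, -0.044], "rot": [0, 0, 0]},
    {"dp": [-0.016, 0.032, -0.046], "rot": [0, 0, 0]},
    {"dp": [-0.028, 0.056, -0.046], "rot": [0, 0, 0]},
    {"dp": [-0.04, 0.08, -0.046], "rot": [0, 0, 0]},
    {"dp": [-0.052, 0.106, -0.046], "rot": [0, 0, 0]},
    {"dp": [-0.062, 0.125, -0.046], "rot": [0, 0, 0]},
    {"dp": [-0.069, 0.138, -0.046], "rot": [0, 0, 0]},
    {"dp": [-0.071, 0.142, -0.046], "rot": [0, 0, 0]}
  ]
}}

```text
time_s: 13.95
tcp_pos: [0.6076, -0.0815, 0.101]
tool_rot: [0.0, 0.707, 0.707, 0.0]
ft_force: [0.4, -0.2, -1.3]
opening: 0.594
grip_force: 62.8
```

Request:
{"op": "play_rows", "data": {
  "motion": [
    {"dp": [0, 0, 0], "rot": [0, 0, 0]},
    {"dp": [0, 0, 0], "rot": [0, 0, 0]}
  ]
}}

```text
time_s: 14.15
tcp_pos: [0.6057, -0.0802, 0.1006]
tool_rot: [-0.0, 0.707, 0.707, -0.0]
ft_force: [0.9, 0.8, -1.4]
opening: 0.597
grip_force: 62.8
```

Run:
```python
from h import *; from rig import status
p=status.get_state()["tcp_pos"]; to((.6075,-.0802,.071)); check("can",p[2]-.055)
```

```text
t 14.15 tcp [ 0.6057 -0.0802  0.1006] op 51.0 rot [-0.0005 -0.0004  0.0003] q [-0.22  0.27  1.39  0.    1.49 -0.22]
(0.6075, -0.0802, 0.071) dp [ 0.   1.8 29.6]
fit scene [ 0.6049 -0.0803] score 0.64 minus pad mm [-3.8  0.4]
```

Request:
{"op": "play_rows", "data": {
  "motion": [
    {"dp": [0, 0.003, 0.005], "rot": [0, 0, 0]},
    {"dp": [0, 0.003, 0.013], "rot": [0, 0, 0]},
    {"dp": [0, 0.003, 0.021], "rot": [0, 0, 0]},
    {"dp": [0, 0.003, 0.026], "rot": [0, 0, 0]},
    {"dp": [0, 0.003, 0.028], "rot": [0, 0, 0]},
    {"dp": [0, 0.003, 0.028], "rot": [0, 0, 0]},
    {"dp": [0, 0.003, 0.028], "rot": [0, 0, 0]},
    {"dp": [0, 0.003, 0.028], "rot": [0, 0, 0]}
  ]
}}

```text
time_s: 15.0
tcp_pos: [0.6096, -0.0808, 0.0729]
tool_rot: [0.0, 0.707, 0.707, 0.0]
ft_force: [-0.3, 0.2, -1.8]
opening: 0.591
grip_force: 62.8
```

Run:
```python
from h import *; from rig import status
p=status.get_state()["tcp_pos"]; to((.6085,-.0802,.070)); check("can",p[2]-.055)
```

```text
t 15.0 tcp [ 0.6096 -0.0808  0.0729] op 50.5 rot [ 0.0009  0.0001 -0.0001] q [-0.22  0.29  1.41  0.    1.44 -0.22]
(0.6085, -0.0802, 0.07) dp [ 0.6 -1.1  2.9]
fit scene [ 0.6171 -0.0833] score 0.6 minus pad mm [ 8.4 -2.6]
```

The fit jumped, probably onto the pad or shadow edge. TCP x of 0.6096 agrees with the pad at 0.6087 in the frame the spray confirmed, so I'll lower and release.

Scaled: 3 mm / 1000 = 0.003, 2 mm / 1000 = 0.002.

Request:
{"op": "play_rows", "data": {
  "motion": [
    {"dp": [0, -0.0005, 0.001], "rot": [0, 0, 0]},
    {"dp": [0, -0.0005, 0.002], "rot": [0, 0, 0]},
    {"dp": [0, -0.0005, 0.003], "rot": [0, 0, 0]},
    {"dp": [0, -0.0005, 0.003], "rot": [0, 0, 0]},
    {"dp": [0, -0.0005, 0.003], "rot": [0, 0, 0]}
  ]
}}

```text
time_s: 15.55
tcp_pos: [0.6088, -0.0807, 0.0701]
tool_rot: [0.0, 0.707, 0.707, 0.0]
ft_force: [-1.6, 0.6, 3.0]
opening: 0.592
grip_force: 62.8
```

Scaled: -120 mm / 1000 = -0.12, -85 mm / 1000 = -0.085.

Request:
{"op": "play_rows", "data": {
  "motion": [
    {"dp": [0, 0, 0], "rot": [0, 0, 0]},
    {"dp": [0, 0, 0], "rot": [0, 0, 0]},
    {"dp": [0, 0, 0], "rot": [0, 0, 0]},
    {"dp": [0, 0, 0], "rot": [0, 0, 0]},
    {"dp": [0, 0, 0], "rot": [0, 0, 0]},
    {"dp": [0, 0, 0], "rot": [0, 0, 0]},
    {"dp": [0, 0, 0], "rot": [0, 0, 0]},
    {"dp": [0, 0, -0.015], "rot": [0, 0, 0]},
    {"dp": [0, 0, -0.045], "rot": [0, 0, 0]},
    {"dp": [0, 0, -0.085], "rot": [0, 0, 0]},
    {"dp": [0, 0, -0.12], "rot": [0, 0, 0]},
    {"dp": [0, 0, -0.12], "rot": [0, 0, 0]}
  ],
  "grip": 85
}}

```text
time_s: 16.75
tcp_pos: [0.6121, -0.0814, 0.1988]
tool_rot: [0.006, 0.707, 0.707, 0.004]
ft_force: [0.9, -0.4, 0.3]
opening: 0.997
grip_force: 0.0
```

Run:
```python
from h import *
to((.430,-.2638,.19)); check("can",.015,"pics/g7.png"); check("spray",.015)
```

```text
t 16.75 tcp [ 0.6121 -0.0814  0.1988] op 85.1 rot [0.0148 0.0033 0.    ] q [-0.22  0.23  1.24  0.    1.66 -0.22]
(0.43, -0.2638, 0.19) dp [-182.4 -182.3    6.6]
fit scene [ 0.6157 -0.0823] score 0.58 minus pad mm [ 7.  -1.6]
fit scene [ 0.5914 -0.1653] score 0.76 minus pad mm [-0.6 -0.6]
```

View pics/g7.png

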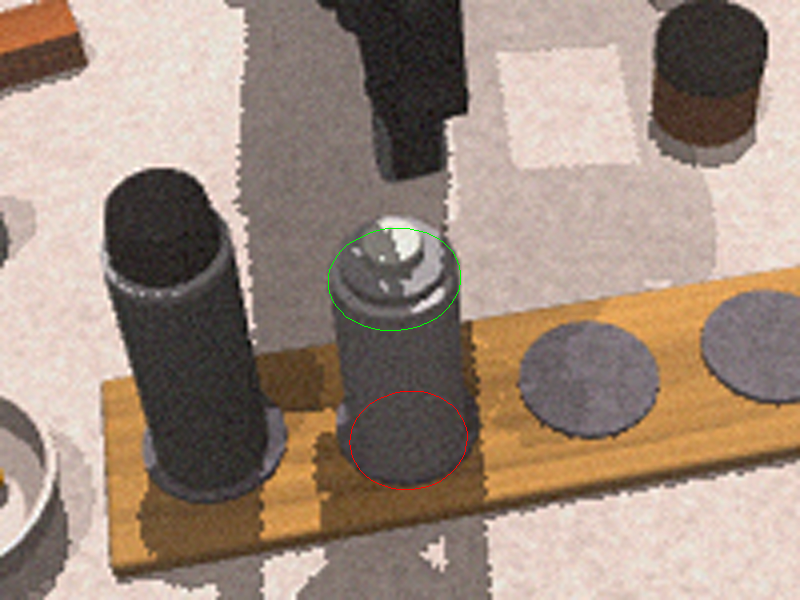

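The spray and can stand on their pads, with the can's rim about on the pad axis; the drawn outline sits roughly 7 mm too far forward. Next, the bottle.

Scaled: -182 mm / 1000 = -0.182, -179 mm / 1000 = -0.179.

Request:
{"op": "play_rows", "data": {
  "motion": [
    {"dp": [-0.012, -0.012, 0], "rot": [0, 0, 0]},
    {"dp": [-0.035, -0.035, 0.002], "rot": [0, 0, 0]},
    {"dp": [-0.064, -0.064, 0.004], "rot": [0, 0, 0]},
    {"dp": [-0.094, -0.093, 0.006], "rot": [0, 0, 0]},
    {"dp": [-0.124, -0.122, 0.006], "rot": [0, 0, 0]},
    {"dp": [-0.152, -0.15, 0.006], "rot": [0, 0, 0]},
    {"dp": [-0.172, -0.17, 0.006], "rot": [0, 0, 0]},
    {"dp": [-0.182, -0.179, 0.006], "rot": [0, 0, 0]},
    {"dp": [-0.182, -0.179, 0.006], "rot": [0, 0, 0]},
    {"dp": [-0.182, -0.179, 0.006], "rot": [0, 0, 0]}
  ]
}}

```text
time_s: 17.85
tcp_pos: [0.4297, -0.2621, 0.1827]
tool_rot: [-0.001, 0.707, 0.707, 0.0]
ft_force: [0.7, -0.2, -0.6]
opening: 0.997
grip_force: 0.0
```

Run:
```python
from h import *; from rig import snapshot
to((.431,-.264,.017))
# can/spray rim-only check in both views
for n in("spray","can"):
  for nm,s,P in(("T",snapshot("top"),PT),("S",snapshot("scene"),PS)):
    L=logim(s); best=[]
    for a in np.arange(-.012,.0121,.001):
      for b in np.arange(-.012,.0121,.001):
        c=np.array(P[n])+[a,b]; v=0
        for z,r in FULL[n][1:]:
          q,nn=outline(s,c,.015,[(z,r)])
          f=lambda e:np.stack([cv2.remap(l,*(q+e*nn).T.astype(np.float32),1).ravel() for l in L])
          v+=np.abs(f(1.)-f(-1.)).sum(0).clip(0,.8).mean()
        best.append((v,a*1000,b*1000))
    best.sort(reverse=True); print(n,nm,np.round(best[:3],2).tolist())
```

```text
t 17.85 tcp [ 0.4297 -0.2621  0.1827] op 85.1 rot [-0.0004 -0.0015 -0.0001] q [-0.66 -0.01  1.53  0.    1.62 -0.66]
(0.431, -0.264, 0.017) dp [ -2.1   1.3 165.7]
spray T [[2.08, 4.0, -1.0], [2.06, 4.0, -2.0], [1.99, 5.0, -1.0]]
spray S [[1.73, 1.0, 0.0], [1.72, 1.0, -1.0], [1.71, 2.0, 0.0]]
can T [[0.96, 4.0, -1.0], [0.95, 0.0, 0.0], [0.95, 0.0, -1.0]]
can S [[1.52, 3.0, 0.0], [1.51, 3.0, -1.0], [1.48, 2.0, 0.0]]
```

Scaled: 165 mm / 1000 = 0.165, 163 mm / 1000 = 0.163.

Request:
{"op": "play_rows", "data": {
  "motion": [
    {"dp": [-0.002, 0.001, 0.012], "rot": [0, 0, 0]},
    {"dp": [-0.002, 0.001, 0.036], "rot": [0, 0, 0]},
    {"dp": [-0.002, 0.001, 0.064], "rot": [0, 0, 0]},
    {"dp": [-0.002, 0.001, 0.092], "rot": [0, 0, 0]},
    {"dp": [-0.002, 0.001, 0.118], "rot": [0, 0, 0]},
    {"dp": [-0.002, 0.001, 0.138], "rot": [0, 0, 0]},
    {"dp": [-0.002, 0.001, 0.151], "rot": [0, 0, 0]},
    {"dp": [-0.002, 0.001, 0.159], "rot": [0, 0, 0]},
    {"dp": [-0.002, 0.001, 0.163], "rot": [0, 0, 0]},
    {"dp": [-0.002, 0.001, 0.165], "rot": [0, 0, 0]},
    {"dp": [-0.002, 0.001, 0.165], "rot": [0, 0, 0]}
  ]
}}

```text
time_s: 19.15
tcp_pos: [0.4312, -0.265, 0.019]
tool_rot: [0.001, 0.707, 0.707, 0.0]
ft_force: [0.3, -0.0, -0.8]
opening: 0.996
grip_force: 0.0
```

Request:
{"op": "play_rows", "data": {
  "motion": [
    {"dp": [0, 0, 0], "rot": [0, 0, 0]},
    {"dp": [0, 0, 0], "rot": [0, 0, 0]},
    {"dp": [0, 0, 0], "rot": [0, 0, 0]},
    {"dp": [0, 0, 0], "rot": [0, 0, 0]},
    {"dp": [0, 0, 0], "rot": [0, 0, 0]},
    {"dp": [0, 0, 0], "rot": [0, 0, 0]},
    {"dp": [0, 0, 0], "rot": [0, 0, 0]},
    {"dp": [0, 0, 0], "rot": [0, 0, 0]},
    {"dp": [0, 0, 0], "rot": [0, 0, 0]}
  ],
  "grip": 20
}}

```text
time_s: 20.05
tcp_pos: [0.4309, -0.265, 0.0194]
tool_rot: [0.001, 0.707, 0.707, -0.0]
ft_force: [-2.3, 0.4, 5.1]
opening: 0.522
grip_force: 61.2
```

The opening is 44.6 mm, which matches the 46 mm bottle body. Lifting and moving sideways in front of the board.

Scaled: 234 mm / 1000 = 0.234, 214 mm / 1000 = 0.214.

Request:
{"op": "play_rows", "data": {
  "motion": [
    {"dp": [0, 0, -0.004], "rot": [0, 0, 0]},
    {"dp": [0, 0, -0.014], "rot": [0, 0, 0]},
    {"dp": [0.004, 0, -0.028], "rot": [0, 0, 0]},
    {"dp": [0.016, 0, -0.04], "rot": [0, 0, 0]},
    {"dp": [0.04, 0, -0.046], "rot": [0, 0, 0]},
    {"dp": [0.068, 0, -0.046], "rot": [0, 0, 0]},
    {"dp": [0.098, 0, -0.046], "rot": [0, 0, 0]},
    {"dp": [0.128, 0, -0.046], "rot": [0, 0, 0]},
    {"dp": [0.158, 0, -0.046], "rot": [0, 0, 0]},
    {"dp": [0.188, 0.004, -0.046], "rot": [0, 0, 0]},
    {"dp": [0.214, 0.014, -0.046], "rot": [0, 0, 0]},
    {"dp": [0.234, 0.032, -0.046], "rot": [0, 0, 0]}
  ]
}}

```text
time_s: 21.25
tcp_pos: [0.4623, -0.0282, 0.0656]
tool_rot: [0.0, 0.707, 0.708, 0.001]
ft_force: [-0.1, 0.6, -0.9]
opening: 0.517
grip_force: 61.3
```

Run:
```python
from h import *
to((.6092,.0042,.066))
```

```text
t 21.25 tcp [ 0.4623 -0.0282  0.0656] op 44.2 rot [ 0.0011 -0.0005  0.0014] q [-0.18 -0.03  1.79  0.    1.38 -0.19]
(0.6092, 0.0042, 0.066) dp [ 32.2 147.   -0.2]
```

Request:
{"op": "play_rows", "data": {
  "motion": [
    {"dp": [0.016, 0.02, 0], "rot": [0, 0, 0]},
    {"dp": [0.026, 0.045, 0], "rot": [0, 0, 0]},
    {"dp": [0.032, 0.075, 0], "rot": [0, 0, 0]},
    {"dp": [0.033, 0.105, 0], "rot": [0, 0, 0]},
    {"dp": [0.033, 0.128, 0], "rot": [0, 0, 0]},
    {"dp": [0.033, 0.142, 0], "rot": [0, 0, 0]},
    {"dp": [0.033, 0.147, 0], "rot": [0, 0, 0]},
    {"dp": [0.033, 0.147, 0], "rot": [0, 0, 0]},
    {"dp": [0.033, 0.147, 0], "rot": [0, 0, 0]},
    {"dp": [0.033, 0.147, 0], "rot": [0, 0, 0]}
  ]
}}

```text
time_s: 22.25
tcp_pos: [0.6089, 0.0026, 0.0647]
tool_rot: [-0.0, 0.707, 0.707, -0.0]
ft_force: [1.0, -0.1, -1.1]
opening: 0.516
grip_force: 61.4
```

Run:
```python
from h import *; from rig import status
p=status.get_state()["tcp_pos"]; to((.6092,.0042,.0365)); check("bottle",p[2]-.0194)
```

```text
t 22.25 tcp [0.6089 0.0026 0.0647] op 44.0 rot [-0.0003 -0.0002  0.0001] q [-0.09  0.29  1.43  0.    1.42 -0.09]
(0.6092, 0.0042, 0.0365) dp [ 1.6  0.3 28.2]
fit scene [0.6081 0.004 ] score 0.66 minus pad mm [-1.6 -0.6]
```

Scaled: 29 mm / 1000 = 0.029, 28 mm / 1000 = 0.028.

Request:
{"op": "play_rows", "data": {
  "motion": [
    {"dp": [0.001, 0.0005, 0.005], "rot": [0, 0, 0]},
    {"dp": [0.001, 0.0005, 0.013], "rot": [0, 0, 0]},
    {"dp": [0.001, 0.0005, 0.021], "rot": [0, 0, 0]},
    {"dp": [0.001, 0.0005, 0.025], "rot": [0, 0, 0]},
    {"dp": [0.001, 0.0005, 0.027], "rot": [0, 0, 0]},
    {"dp": [0.001, 0.0005, 0.028], "rot": [0, 0, 0]},
    {"dp": [0.001, 0.0005, 0.029], "rot": [0, 0, 0]},
    {"dp": [0.001, 0.0005, 0.029], "rot": [0, 0, 0]}
  ]
}}

```text
time_s: 23.1
tcp_pos: [0.6104, 0.0033, 0.0356]
tool_rot: [0.0, 0.707, 0.707, 0.0]
ft_force: [0.7, 0.3, -1.5]
opening: 0.521
grip_force: 61.3
```

Run:
```python
from h import *; from rig import status
p=status.get_state()["tcp_pos"]; to((.6092,.0042,.0344)); check("bottle",p[2]-.0194)
```

```text
t 23.1 tcp [0.6104 0.0033 0.0356] op 44.5 rot [ 0.0004 -0.0001 -0.0001] q [-0.09  0.31  1.46  0.    1.36 -0.09]
(0.6092, 0.0042, 0.0344) dp [ 0.9 -1.2  1.2]
fit scene [ 0.6181 -0.0024] score 0.58 minus pad mm [ 8.4 -7. ]
```

Scaled: 1.5 mm / 1000 = 0.0015, -1 mm / 1000 = -0.001.

Request:
{"op": "play_rows", "data": {
  "motion": [
    {"dp": [0.0005, -0.001, 0.0005], "rot": [0, 0, 0]},
    {"dp": [0.0005, -0.001, 0.0015], "rot": [0, 0, 0]},
    {"dp": [0.0005, -0.001, 0.0015], "rot": [0, 0, 0]},
    {"dp": [0.0005, -0.001, 0.0015], "rot": [0, 0, 0]}
  ]
}}

```text
time_s: 23.55
tcp_pos: [0.6094, 0.0039, 0.0345]
tool_rot: [0.0, 0.707, 0.707, 0.0]
ft_force: [-1.0, -0.8, 2.1]
opening: 0.518
grip_force: 61.5
```

Scaled: -110 mm / 1000 = -0.11, -75 mm / 1000 = -0.075.

Request:
{"op": "play_rows", "data": {
  "motion": [
    {"dp": [0, 0, 0], "rot": [0, 0, 0]},
    {"dp": [0, 0, 0], "rot": [0, 0, 0]},
    {"dp": [0, 0, 0], "rot": [0, 0, 0]},
    {"dp": [0, 0, 0], "rot": [0, 0, 0]},
    {"dp": [0, 0, 0], "rot": [0, 0, 0]},
    {"dp": [0, 0, 0], "rot": [0, 0, 0]},
    {"dp": [0, 0, 0], "rot": [0, 0, 0]},
    {"dp": [0, 0, -0.012], "rot": [0, 0, 0]},
    {"dp": [0, 0, -0.04], "rot": [0, 0, 0]},
    {"dp": [0, 0, -0.075], "rot": [0, 0, 0]},
    {"dp": [0, 0, -0.11], "rot": [0, 0, 0]},
    {"dp": [0, 0, -0.11], "rot": [0, 0, 0]}
  ],
  "grip": 85
}}

```text
time_s: 24.75
tcp_pos: [0.6131, 0.0036, 0.1525]
tool_rot: [0.005, 0.707, 0.707, 0.005]
ft_force: [0.1, 0.4, 0.8]
opening: 1.001
grip_force: 0.0
```

Run:
```python
from h import *
to((.4495,.1259,.13),(.4495,.1259,.013))
```

```text
t 24.75 tcp [0.6131 0.0036 0.1525] op 85.5 rot [0.0142 0.0011 0.0001] q [-0.09  0.23  1.32  0.    1.57 -0.09]
(0.4495, 0.1259, 0.13) dp [ 122.4 -163.9   20. ]
(0.4495, 0.1259, 0.013) dp [ 122.5 -165.6  137. ]
```

Request:
{"op": "play_rows", "data": {
  "motion": [
    {"dp": [0.01, -0.013, 0.002], "rot": [0, 0, 0]},
    {"dp": [0.03, -0.039, 0.006], "rot": [0, 0, 0]},
    {"dp": [0.054, -0.07, 0.012], "rot": [0, 0, 0]},
    {"dp": [0.078, -0.102, 0.018], "rot": [0, 0, 0]},
    {"dp": [0.1, -0.132, 0.02], "rot": [0, 0, 0]},
    {"dp": [0.115, -0.152, 0.02], "rot": [0, 0, 0]},
    {"dp": [0.122, -0.16, 0.02], "rot": [0, 0, 0]},
    {"dp": [0.122, -0.16, 0.02], "rot": [0, 0, 0]},
    {"dp": [0.122, -0.16, 0.02], "rot": [0, 0, 0]},
    {"dp": [0.122, -0.16, 0.02], "rot": [0, 0, 0]}
  ]
}}

```text
time_s: 25.75
tcp_pos: [0.4503, 0.1252, 0.1241]
tool_rot: [0.0, 0.708, 0.707, 0.0]
ft_force: [0.4, -0.3, -0.9]
opening: 0.996
grip_force: 0.0
```

Run:
```python
from h import *; from rig import snapshot
to((.4497,.1257,.013))
T=snapshot("top");S=snapshot("scene")
d=np.array([.0045,-.0011]); print("yellow",back(T,(191,281),.055)[:2]+d/2, "jar now", fit1(S,"jar",(.4514,.1253),0))
for n,z in(("bottle",.015),("can",.015)):
  L=logim(S); best=[]
  for a in np.arange(-.01,.0101,.001):
    for b in np.arange(-.006,.0061,.001):
      c=np.array(PS[n])+[a,b]; v=0
      for zz,r in FULL[n][1:]:
        q,nn=outline(S,c,z,[(zz,r)])
        f=lambda e:np.stack([cv2.remap(l,*(q+e*nn).T.astype(np.float32),1).ravel() for l in L])
        v+=np.abs(f(1.)-f(-1.)).sum(0).clip(0,.8).mean()
      best.append((v,a*1000,b*1000))
  best.sort(reverse=True); print(n,np.round(best[:3],2).tolist())
```

```text
t 25.75 tcp [0.4503 0.1252 0.1241] op 85.1 rot [ 0.0007  0.0003 -0.0012] q [ 0.15 -0.06  1.7  -0.    1.5   0.15]
(0.4497, 0.1257, 0.013) dp [  0.6  -0.7 111.1]
yellow [0.33593431 0.1590915 ] jar now (array([0.4524, 0.1263]), np.float32(0.8000002))
bottle [[1.84, 1.0, -1.0], [1.83, 1.0, 0.0], [1.82, -0.0, 0.0]]
can [[1.53, 3.0, 0.0], [1.52, 3.0, -1.0], [1.5, 2.0, 0.0]]
```

Scaled: 117 mm / 1000 = 0.117, 114 mm / 1000 = 0.114.

Request:
{"op": "play_rows", "data": {
  "motion": [
    {"dp": [0.0005, 0, 0.01], "rot": [0, 0, 0]},
    {"dp": [0.0005, 0, 0.03], "rot": [0, 0, 0]},
    {"dp": [0.0005, 0, 0.054], "rot": [0, 0, 0]},
    {"dp": [0.0005, 0, 0.078], "rot": [0, 0, 0]},
    {"dp": [0.0005, 0, 0.096], "rot": [0, 0, 0]},
    {"dp": [0.0005, 0, 0.108], "rot": [0, 0, 0]},
    {"dp": [0.0005, 0, 0.114], "rot": [0, 0, 0]},
    {"dp": [0.0005, 0, 0.117], "rot": [0, 0, 0]},
    {"dp": [0.0005, 0, 0.117], "rot": [0, 0, 0]},
    {"dp": [0.0005, 0, 0.117], "rot": [0, 0, 0]}
  ]
}}

```text
time_s: 26.85
tcp_pos: [0.4501, 0.1265, 0.0078]
tool_rot: [0.001, 0.707, 0.707, 0.001]
ft_force: [0.3, -0.4, 1.3]
opening: 0.995
grip_force: 0.0
```

Request:
{"op": "play_rows", "data": {
  "motion": [
    {"dp": [0, 0, 0], "rot": [0, 0, 0]},
    {"dp": [0, 0, 0], "rot": [0, 0, 0]},
    {"dp": [0, 0, 0], "rot": [0, 0, 0]},
    {"dp": [0, 0, 0], "rot": [0, 0, 0]},
    {"dp": [0, 0, 0], "rot": [0, 0, 0]},
    {"dp": [0, 0, 0], "rot": [0, 0, 0]},
    {"dp": [0, 0, 0], "rot": [0, 0, 0]},
    {"dp": [0, 0, 0], "rot": [0, 0, 0]},
    {"dp": [0, 0, 0], "rot": [0, 0, 0]}
  ],
  "grip": 20
}}

```text
time_s: 27.75
tcp_pos: [0.4502, 0.1266, 0.008]
tool_rot: [0.001, 0.707, 0.707, 0.001]
ft_force: [-0.4, -0.3, 5.8]
opening: 0.659
grip_force: 64.3
```

Scaled: 167 mm / 1000 = 0.167, 164 mm / 1000 = 0.164.

Request:
{"op": "play_rows", "data": {
  "motion": [
    {"dp": [0, 0, -0.004], "rot": [0, 0, 0]},
    {"dp": [0, 0, -0.014], "rot": [0, 0, 0]},
    {"dp": [0, 0, -0.028], "rot": [0, 0, 0]},
    {"dp": [-0.002, 0.008, -0.038], "rot": [0, 0, 0]},
    {"dp": [-0.006, 0.026, -0.042], "rot": [0, 0, 0]},
    {"dp": [-0.012, 0.052, -0.042], "rot": [0, 0, 0]},
    {"dp": [-0.018, 0.08, -0.042], "rot": [0, 0, 0]},
    {"dp": [-0.024, 0.108, -0.042], "rot": [0, 0, 0]},
    {"dp": [-0.029, 0.134, -0.042], "rot": [0, 0, 0]},
    {"dp": [-0.033, 0.154, -0.042], "rot": [0, 0, 0]},
    {"dp": [-0.035, 0.164, -0.042], "rot": [0, 0, 0]},
    {"dp": [-0.035, 0.167, -0.042], "rot": [0, 0, 0]}
  ]
}}

```text
time_s: 28.95
tcp_pos: [0.6171, 0.0909, 0.0486]
tool_rot: [-0.0, 0.707, 0.707, -0.0]
ft_force: [0.6, 0.3, -1.2]
opening: 0.659
grip_force: 63.9
```

Request:
{"op": "play_rows", "data": {
  "motion": [
    {"dp": [0, 0, 0], "rot": [0, 0, 0]},
    {"dp": [0, 0, 0], "rot": [0, 0, 0]},
    {"dp": [0, 0, 0], "rot": [0, 0, 0]}
  ]
}}

```text
time_s: 29.25
tcp_pos: [0.6154, 0.0917, 0.049]
tool_rot: [-0.0, 0.707, 0.707, -0.0]
ft_force: [-0.4, -0.4, -1.3]
opening: 0.658
grip_force: 63.9
```

Run:
```python
from h import *; from rig import status
p=status.get_state()["tcp_pos"]; to((.617,.0915,.023)); check("jar",p[2]-.008)
```

```text
t 29.25 tcp [0.6154 0.0917 0.049 ] op 56.2 rot [-0.0005 -0.0001  0.0005] q [0.06 0.33 1.42 0.   1.4  0.06]
(0.617, 0.0915, 0.023) dp [-0.2  1.6 26. ]
fit scene [0.616  0.0933] score 0.72 minus pad mm [-1.4  2.4]
```

Scaled: 26 mm / 1000 = 0.026, 25 mm / 1000 = 0.025.

Request:
{"op": "play_rows", "data": {
  "motion": [
    {"dp": [-0.001, 0.001, 0.005], "rot": [0, 0, 0]},
    {"dp": [-0.001, 0.001, 0.012], "rot": [0, 0, 0]},
    {"dp": [-0.001, 0.001, 0.018], "rot": [0, 0, 0]},
    {"dp": [-0.001, 0.001, 0.022], "rot": [0, 0, 0]},
    {"dp": [-0.001, 0.001, 0.024], "rot": [0, 0, 0]},
    {"dp": [-0.001, 0.001, 0.025], "rot": [0, 0, 0]},
    {"dp": [-0.001, 0.001, 0.026], "rot": [0, 0, 0]},
    {"dp": [-0.001, 0.001, 0.026], "rot": [0, 0, 0]},
    {"dp": [-0.001, 0.001, 0.026], "rot": [0, 0, 0]}
  ]
}}

```text
time_s: 30.2
tcp_pos: [0.6175, 0.0904, 0.0232]
tool_rot: [0.0, 0.707, 0.707, 0.0]
ft_force: [0.0, 0.3, -1.8]
opening: 0.662
grip_force: 64.2
```

Lower the last fraction, release, and rise clear. Then I'll back away for a final look.

Scaled: 1 mm / 1000 = 0.001, 0.5 mm / 1000 = 0.0005.

Request:
{"op": "play_rows", "data": {
  "motion": [
    {"dp": [0, 0, 0.0005], "rot": [0, 0, 0]},
    {"dp": [0, 0, 0.001], "rot": [0, 0, 0]},
    {"dp": [0, 0, 0.001], "rot": [0, 0, 0]}
  ]
}}

```text
time_s: 30.5
tcp_pos: [0.6175, 0.0904, 0.0231]
tool_rot: [0.0, 0.707, 0.707, 0.0]
ft_force: [-2.1, -0.6, 5.1]
opening: 0.662
grip_force: 64.4
```

Scaled: -150 mm / 1000 = -0.15, -110 mm / 1000 = -0.11.

Request:
{"op": "play_rows", "data": {
  "motion": [
    {"dp": [0, 0, 0], "rot": [0, 0, 0]},
    {"dp": [0, 0, 0], "rot": [0, 0, 0]},
    {"dp": [0, 0, 0], "rot": [0, 0, 0]},
    {"dp": [0, 0, 0], "rot": [0, 0, 0]},
    {"dp": [0, 0, 0], "rot": [0, 0, 0]},
    {"dp": [0, 0, 0], "rot": [0, 0, 0]},
    {"dp": [0, 0, 0], "rot": [0, 0, 0]},
    {"dp": [0, 0, -0.012], "rot": [0, 0, 0]},
    {"dp": [0, 0, -0.04], "rot": [0, 0, 0]},
    {"dp": [0, 0, -0.075], "rot": [0, 0, 0]},
    {"dp": [0, 0, -0.11], "rot": [0, 0, 0]},
    {"dp": [0, 0, -0.15], "rot": [0, 0, 0]}
  ],
  "grip": 85
}}

```text
time_s: 31.7
tcp_pos: [0.6167, 0.0903, 0.1736]
tool_rot: [-0.0, 0.707, 0.707, -0.0]
ft_force: [-0.1, 1.0, -1.2]
opening: 0.993
grip_force: 0.0
```

Scaled: 260 mm / 1000 = 0.26, 250 mm / 1000 = 0.25.

Request:
{"op": "play_rows", "data": {
  "motion": [
    {"dp": [0.015, -0.02, -0.01], "rot": [0, 0, 0]},
    {"dp": [0.05, -0.05, -0.02], "rot": [0, 0, 0]},
    {"dp": [0.085, -0.08, -0.03], "rot": [0, 0, 0]},
    {"dp": [0.12, -0.11, -0.03], "rot": [0, 0, 0]},
    {"dp": [0.155, -0.14, -0.03], "rot": [0, 0, 0]},
    {"dp": [0.19, -0.17, -0.03], "rot": [0, 0, 0]},
    {"dp": [0.225, -0.2, -0.03], "rot": [0, 0, 0]},
    {"dp": [0.25, -0.225, -0.03], "rot": [0, 0, 0]},
    {"dp": [0.26, -0.235, -0.03], "rot": [0, 0, 0]},
    {"dp": [0.26, -0.235, -0.03], "rot": [0, 0, 0]}
  ]
}}

```text
time_s: 32.7
tcp_pos: [0.3813, 0.3514, 0.2029]
tool_rot: [0.0, 0.706, 0.708, 0.001]
ft_force: [0.7, -0.1, 0.4]
opening: 0.995
grip_force: 0.0
```

Run:
```python
from h import *; from rig import snapshot
to(); T=snapshot("top");S=snapshot("scene")
def eT(P): 
    e={n:(c,.015,FULL[n]) for n,c in P.items()}; return e
crop(T,eT(PT),(200,120,440,200),3.3,"pics/a.png",1.5); crop(S,eT(PS),(110,170,400,330),2.73,"pics/b.png",1.8)
a=cv2.imread("pics/a.png");b=cv2.imread("pics/b.png"); w=min(a.shape[1],b.shape[1]); f=np.vstack([a[:,:w],b[:,:w]]); print(f.shape)
cv2.imwrite("pics/f1.png",f if f.shape[0]<=600 else cv2.resize(f,None,fx=600/f.shape[0]*.99,fy=600/f.shape[0]*.99))
```

```text
t 32.7 tcp [0.3813 0.3514 0.2029] op 85.0 rot [ 0.0013 -0.0008  0.0031] q [ 0.64  0.02  1.46 -0.    1.66  0.63]
(701, 792, 3)
```

View pics/f1.png

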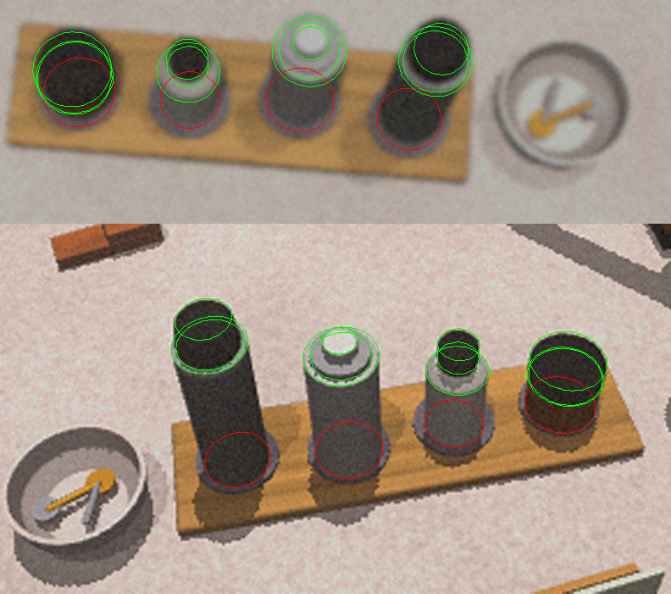

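All four stand upright on their pads: spray (235,455), can (345,450), bottle (455,420) and jar (560,405). The outlines drawn at the pad centres match within 1–3 mm. The bowl hasn't moved and the arm is clear, so I'm handing in.

```bash
python3 -c "
from rig import job_done; print(job_done())"
```

```text
the job is handed in; nothing more can be done
None
```

The spray can, aluminium can, bottle and jar stand upright in that order on their own felt pads, tallest next to the bowl of keys; each is within about 3 mm of centre by the camera check, the bowl was not moved, and the job is handed in at about 33 s.

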